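# Tension the cheese slicer blade to its mark and lock it

### The arm

A 6-joint arm with a two-finger parallel gripper is mounted at the origin on the work surface. World frame = base frame: x ahead of the robot, y to its left, z up, the work surface at z = 0. Lengths are in m, angles in rad, forces in N, time in s.
With the tool pointing down it reaches from about 0.35 to 0.775 m from the base axis. Payload 5.5 kg.
Tool frame: the origin (TCP) lies midway between the tips of the shut fingers; the grasp point (between the pads) lies behind it (env.grip_point_offset is the z of the grasp point in the tool frame, in m); z points along the fingers, y is the direction in which the jaws open and shut (so a half turn about z gives the same grasp; the last joint's range is limited). The gripper opens to 85 mm and grips with 20 to 120 N. Pads are 22 mm wide; open, the fingers measure 114 mm over their backs; the gripper's body (76 mm by 85 mm) begins 54 mm behind the grasp point. The pads swing forward as they close: fully open they stand 13 mm farther back than shut.
Start: joints at [1.182, 0.313, 0.046, 1.304, 0, 1.431], TCP at [0.142, 0.557, 0.204] pointing down, gripper open.
Joint ranges: [-2.76, 2.76], [-0.86, 1.69], [-1.03, 1.26], [-2.2, 2.34], [-1.47, 1.5], [-3.14, 3.14]. Speed limits (rad/s): [2.57, 2.57, 3.14, 3.14, 3.14, 3.14].

### API

Orientations are given as a unit quaternion [w, x, y, z].
In Python, from workcell import env, viewer gives the robot as it stands. The module is installed in compiled form; this text tells all that it offers.
- The arm moves only by the shell command python3 -m inch 'ROWS' [OPENING] [FORCE]. ROWS is JSON, a list of rows, each a list of 2 entries, a list of its own where there are three numbers: the shift along the tool's x, y, z in m, then the turn about the tool's z in degrees. In form: [[[tx, ty, tz], spin], ...]. A call has 1 to 5 rows; each row is the pose to reach, as a shift and turn from the pose measured when the call began, along the tool's axes at that moment; what a row does not reach only later rows make up. A row lasts 1/12 s, in which the tool goes at most 41.7 mm and 7.16 degrees, less where a joint would pass 70% of its speed; a pose out of reach is approached as far as the arm can. A call with a gripper value outside its range is refused whole. OPENING is the closure, from 0 (fully open) to 1 (shut), set as the call begins (- or left out, the last holds). The fingers move at their own pace and stop on an object; FORCE is the grip in N (left out, the last holds). Time passes only in rows, so rows that repeat a pose let the fingers close. It gives the time, the measured TCP pose, the force and the opening at its end, in the units of the state.
- env.get_state(): the state, without advancing time (a new reading comes with each control period).
- viewer.read_camera(name): name is "scene" or "top" or "wrist"; returns a dict with "image" (384x512x3 uint8, red, green, blue), "depth" (384x512 float32, m along the optical axis (not along the pixel's ray), 0 where there is no reading), "vertical_fov" (degrees; the focal length in pixels is half the picture's height over the tangent of half this angle, whatever the lens; pixels are square), "cx", "cy" (the principal point, pixels), "dist_coeffs" ([k1, k2, p1, p2, k3] as OpenCV has them; the pictures are not rectified), "R" (3x3) and "t" (3): a world point X has camera coordinates R X + t; the wrist camera has in their place "T_tool_cam" (4x4, takes a point from camera to tool coordinates, whose origin is the TCP and whose axes are the flange's). Camera axes: x right, y down, z forward; pixel columns grow to the right and rows downward; lengths in m; the calibration is good to about 2 mm. A picture is of the moment at which its call begins: read the wrist's pose just before it.
- env.hand_in(): hands the job in, once; it reports no verdict.
The state is a dict: "clock": time; "joint_pos": joint angles; "qvel": joint speeds; "tau": joint torques, N m; "tcp_pos": TCP position; "orientation": TCP orientation; "wrist_force": force on the tool from outside, world axes, zero at the start; "ft_torque": the same for the moment, N m; "finger_gap": finger opening in m.
Only numpy, scipy, OpenCV 4.12 (cv2) and the standard library are available. Lean on these libraries where they do the work, as an engineer would, in place of code of your own. Each camera call takes 0.05 s, during which the arm holds its last target. There are 200 camera calls.

### The job

Tension the blade of the cheese slicer: push its black knob down just until the clutch bites (firmly, never hard) and turn it clockwise until the blue pointer of the sprung arm stands at the red set mark, without overshooting by more than a few millimetres. Then let go of the knob and swing the red-balled lock lever fully over, away from the knob. Leave the set mark and the crockery around the slicer where they are.

Things in the scene. Friction and masses are not known exactly. Their poses are not given: they have to be found in the camera images.
- slicer: Cheese slicer on a fixed wooden board, 300 mm (its x, from -130 to +170) by 250 mm (its y) by 20 mm thick. Origin at the underside of the board. z up; its own +x points roughly away from the robot. A steel strip blade runs along x at y = -82 mm, its posts up to 80 mm high.
- knob_grip (a point): Point on the vertical axis of the round black knob, mid-height of its grip while up; a fixed point of the slicer (x -35, y 0, z 93 mm in its frame). Grip 44 mm in diameter, 34 mm high, gripped at any yaw; turns endlessly. It rides on a spring: 2.5 N starts it down, then 0.8 N per mm. It springs up when let go, and turns idly unless pressed.
- pointer_tip (a point): Tip of the blue pointer at the end of the brass sprung arm, 34 mm above the slicer's underside. It moves along the slicer's +x (slightly curved) as the tension grows.
- set_mark (a point): The red set mark on the white scale plate, just beyond the pointer tip in the slicer's +y: its line at the pointer's level. Its axes are the slicer's. The pointer is at the mark when its tip and this point have the same x along the slicer's x axis. The mark is a stiff slider: do not touch it. It starts 8 to 24 mm ahead (+x) of the pointer.
- lock (a joint): Angle in rad of the red-balled lock lever: 0 = open, leaning towards the knob (the slicer's -x), 1.0 = locked, leaning to +x against its stop. It stays where it is left; about 1 to 2 N on the ball moves it.
- lock_tip (a point): Centre of the red ball (26 mm across) at the end of the lock lever's steel rod. Its pivot lies along the slicer's y at x 95, y 35, z 42 mm of the slicer, 60 mm from the ball, so the ball swings in the slicer's x-z plane, 58 mm along +x. At the start the ball is 95 mm above the slicer's underside. The grey block under it is 70 x 50 mm, 25 mm high.
- ramekin_rim (a point): Clear glass ramekin, 80 mm across and 45 mm high; centre of its mouth. Bystander.
- caquelon: Orange ceramic fondue pot, 176 mm across, 85 mm high, with a stub handle; origin at its underside. Bystander.
- burner: Aluminium burner base, 150 mm across, about 75 mm high; origin at its underside. Bystander.
- clutch (a point): Point on the knob's axis, 39 mm below knob_grip, at the underside of the knob's 58 mm rubber clutch disc while up. Pressed down by 1 to 7 mm (it differs, unseen), the rubber meets the steel plate of the tension cam; from there the push grows by about 6 N per mm. Pushed with 13 N or more in all (best 14 to 17 N) it carries the cam round; with clearly less it slips. Over 20 N may ruin the rubber.
- cam_axis (a point): Centre of the tension cam, on the knob's axis 58 mm below knob_grip. Turned clockwise (seen from above) by the pressed knob it first takes up an unknown lost motion of 0.1 to 0.8 rad, then swings the sprung arm: the pointer moves 8 to 22 mm per rad. The mark needs at most 2.2 rad in all; several grips may be used. The cam stays by friction when the knob is let go and can be turned back the same way.

How it is judged:
By the outcome, as a careful person would: the job done as asked, in the order asked, and still so for the second after the job is handed in, with the robot touching nothing.
It also fails if it takes over 67 s, if anything falls off the work surface, if the arm or the gripper's body presses on something with over 40 N, if the wrist force passes 120 N, or if a joint passes its speed limit or range.

## Working session

There is one attempt and no reset: what is moved stays moved. The work goes in short steps, Python scripts to look and compute and a shell command to move; the robot and the scene stay as the last step left them, time stands still between calls to the robot, and variables do not carry over. Pictures are saved under pics/ and viewed, on a budget of 10 in all, crops included, one or two more only if the job needs it, and the job is handed in when it is done.

```bash
mkdir -p pics; cat > h.py <<'E'
import numpy as np, cv2
from workcell import env, viewer
from scipy.spatial.transform import Rotation as Ro
def R_tool(s):
    w,x,y,z=s["orientation"]; return Ro.from_quat([x,y,z,w]).as_matrix()
def shot(name):
    s=env.get_state(); c=viewer.read_camera(name)
    f=192/np.tan(np.radians(c["vertical_fov"]/2))
    c["K"]=np.array([[f,0,c["cx"]],[0,f,c["cy"]],[0,0,1.]]); c["d"]=np.array(c["dist_coeffs"],float)
    if name=="wrist":
        T=np.array(c["T_tool_cam"]); Rt=R_tool(s)
        c["Rwc"]=Rt@T[:3,:3]; c["o"]=Rt@T[:3,3]+np.array(s["tcp_pos"])
    else:
        R=np.array(c["R"]); c["Rwc"]=R.T; c["o"]=-R.T@np.array(c["t"])
    return c
def ray(c,u,v):
    p=cv2.undistortPoints(np.array([[[u,v]]],float),c["K"],c["d"])[0,0]
    return np.array([p[0],p[1],1.])
def pt(c,u,v):   # by depth
    d=c["depth"][int(round(v)),int(round(u))]; return c["o"]+c["Rwc"]@(ray(c,u,v)*d)
def ptz(c,u,v,z): # on plane z
    r=c["Rwc"]@ray(c,u,v); return c["o"]+r*(z-c["o"][2])/r[2]
def proj(c,X):
    x=c["Rwc"].T@(np.array(X)-c["o"]); return cv2.projectPoints(x.reshape(1,1,3),np.zeros(3),np.zeros(3),c["K"],c["d"])[0].ravel()
def save(c,n,crop=None,k=1):
    im=c["image"][...,::-1]
    if crop: a,b,e,f=crop; im=im[b:f,a:e]
    if k!=1: im=cv2.resize(im,None,fx=k,fy=k,interpolation=cv2.INTER_CUBIC)
    cv2.imwrite("pics/"+n,im)
E
python3 - <<'E'
from h import *
import pickle
s=env.get_state(); print(s, env.grip_point_offset)
for n in("top","scene"):
    c=shot(n); pickle.dump(c,open(n+".pkl","wb")); save(c,n+"0.png",None,1.5); print(n,c["o"])
E
```

```text
{'clock': 0.0, 'joint_pos': array([1.18239684e+00, 3.14015565e-01, 4.49756689e-02, 1.30354424e+00,
       9.43507129e-06, 1.43115227e+00]), 'qvel': array([-0.00050708,  0.00121535,  0.00023546,  0.00036073,  0.00065688,
       -0.00064287]), 'tau': array([ 5.11730195e-04, -4.80630362e+01,  2.98530149e+01,  1.94005662e-02,
       -5.91587263e-05, -1.52090240e-05]), 'tcp_pos': array([0.14138942, 0.55679189, 0.20289889]), 'orientation': array([-2.37832357e-04,  1.24057232e-01,  9.92274662e-01, -8.61699692e-04]), 'wrist_force': array([-0.00056481, -0.14349827,  0.0263667 ]), 'ft_torque': array([-0.06320617,  0.00652368,  0.01996179]), 'finger_gap': 0.08538769419041854} -0.0187
top [ 0.33118119 -0.00481501  1.30656972]
scene [ 0.91697225 -0.74662434  0.74477333]
```

View pics/top0.png

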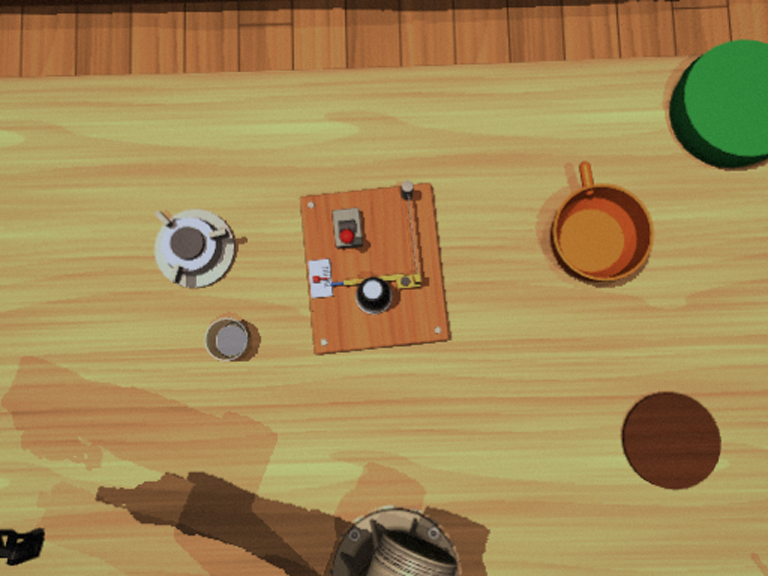

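View pics/scene0.png

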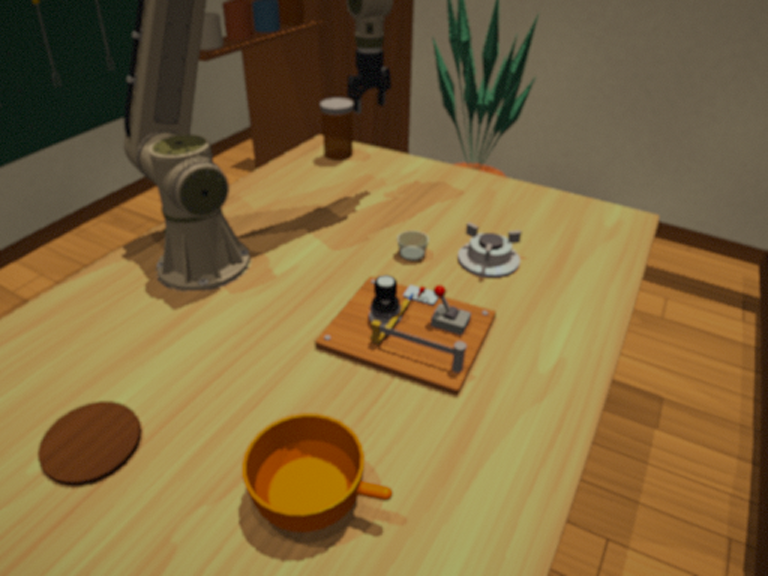

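The top view shows the board corners at (300,196), (432,183), (450,341) and (314,354), the knob at (374,289), the ball at (346,236) and the mark near (317,279). The ramekin is at (228,340), the burner at (190,245) and the pot is off to the right.

```bash
python3 - <<'E'
from h import *
import pickle
c=pickle.load(open("top.pkl","rb"))
P=[ptz(c,u/1.5,v/1.5,.02)[:2] for u,v in[(300,196),(432,183),(450,341),(314,354)]]
# slicer coords: (+170,+125),(+170,-125),(-130,-125),(-130,125)
L=np.array([[.17,.125],[.17,-.125],[-.13,-.125],[-.13,.125]]);P=np.array(P)
A=L-L.mean(0);B=P-P.mean(0)
th=np.arctan2((A[:,0]*B[:,1]-A[:,1]*B[:,0]).sum(),(A*B).sum())
R=np.array([[np.cos(th),-np.sin(th)],[np.sin(th),np.cos(th)]]);o=P.mean(0)-R@L.mean(0)
print("th",np.degrees(th),"o",o,"res",P-(L@R.T+o))
print("knob",o+R@[-.035,0],ptz(c,374/1.5,289/1.5,.11))
print("ball",o+R@[.095-.028,.035],ptz(c,346.5/1.5,236/1.5,.1), "mark",ptz(c,317/1.5,279/1.5,.034),"tip",ptz(c,333/1.5,283/1.5,.034))
print("ramekin",ptz(c,228/1.5,340/1.5,.045))
np.savez("pose.npz",th=th,o=o)
s=env.get_state();print(R_tool(s).round(3))
E
```

```text
th 4.01982695991837 o [0.52756109 0.02165835] res [[-2.59425156e-05  6.85448806e-04]
 [-5.12225605e-04 -3.75919766e-05]
 [-2.73140956e-04 -4.95247603e-04]
 [ 8.11309077e-04 -1.52609226e-04]]
knob [0.4926472  0.01920479] [0.49442445 0.02190438 0.11      ]
ball [0.5919427  0.06126905] [0.5912897  0.06792203 0.1       ] mark [0.52657424 0.1279577  0.034     ] tip [0.51823186 0.09864929 0.034     ]
ramekin [0.41863222 0.28898331 0.045     ]
[[-0.969  0.246 -0.001]
 [ 0.246  0.969 -0.002]
 [ 0.    -0.002 -1.   ]]
```

```bash
python3 -m inch '[[[-0.15,-0.137,0],0],[[-0.15,-0.137,0],0],[[-0.15,-0.137,0],0],[[-0.15,-0.137,0],0],[[-0.15,-0.137,0],0]]'; python3 -m inch '[[[-0.15,-0.137,0],0],[[-0.15,-0.137,0],0],[[-0.15,-0.137,0],0],[[-0.15,-0.137,0],0],[[-0.15,-0.137,0],0]]' ; python3 -c "
from h import *
s=env.get_state();print(s['joint_pos'],s['tcp_pos'],R_tool(s).round(3))"
```

```text
clock: 0.52
tcp_pos: [0.2534, 0.3849, 0.2027]
orientation: [-0.0, 0.124, 0.992, -0.001]
wrist_force: [0.1, -0.4, -0.1]
finger_gap: 0.0858
clock: 0.93
tcp_pos: [0.3656, 0.2131, 0.2029]
orientation: [-0.0, 0.124, 0.992, -0.001]
wrist_force: [0.2, -0.1, -1.5]
finger_gap: 0.0854
[ 0.33933563  0.02167869 -0.30930925  1.2416949  -0.00212913  0.58794096] [0.36559687 0.21314975 0.20288358] [[-0.969  0.246 -0.001]
 [ 0.246  0.969 -0.003]
 [ 0.    -0.003 -1.   ]]
```

```bash
python3 -m inch '[[[-0.172,-0.155,0],0],[[-0.172,-0.155,0],0],[[-0.172,-0.155,0],0],[[-0.172,-0.155,0],0],[[-0.172,-0.155,0],0]]' >/dev/null; python3 -m inch '[[[-0.022,-0.020,0],0],[[-0.022,-0.02,0],0],[[-0.022,-0.02,0],0]]' ; python3 -c "
from h import *
import pickle
s=env.get_state();print(s['joint_pos'],s['tcp_pos'],s['wrist_force'],R_tool(s).round(3))
c=shot('wrist');pickle.dump(c,open('w1.pkl','wb'));save(c,'w1.png',None,1.5);print(c['o'],c['Rwc'])
"
```

```text
clock: 1.6
tcp_pos: [0.4972, 0.0133, 0.2023]
orientation: [-0.001, 0.126, 0.992, -0.001]
wrist_force: [0.6, 0.0, 1.1]
finger_gap: 0.0854
[-0.13310963  0.16621568 -0.14901427  1.25827954 -0.00236991  0.11938713] [0.49724661 0.01334843 0.20225759] [0.59922612 0.03898591 1.07181362] [[-0.968  0.25  -0.003]
 [ 0.25   0.968 -0.002]
 [ 0.002 -0.003 -1.   ]]
[0.41918373 0.03440283 0.37248429] [[ 0.24956752  0.92067118  0.30013435]
 [ 0.96835389 -0.23644204 -0.07991188]
 [-0.00260818  0.31057967 -0.95054377]]
```

View pics/w1.png

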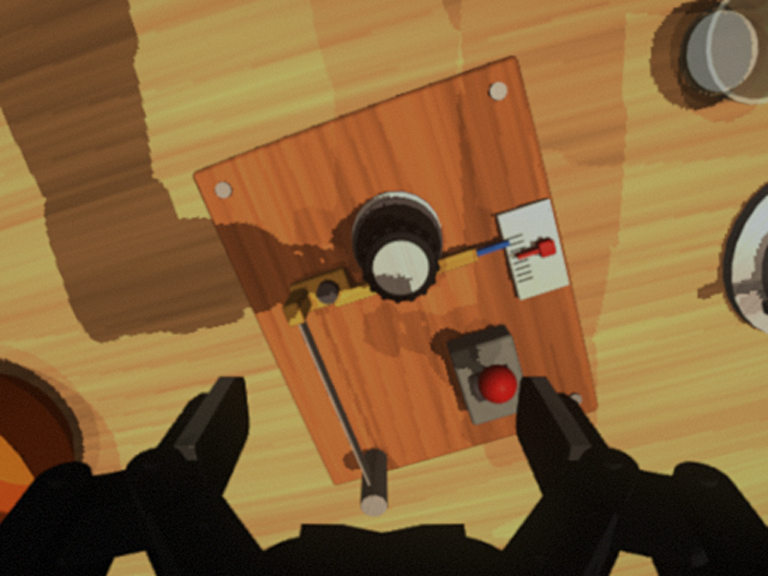

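The wrist view shows the knob cap at (401,268), the blue tip at about (510,243), the red mark's line from (516,254) to (545,247), and the ball at (497,384).

```bash
cat >> h.py <<'E'
q=np.load("pose.npz");th=float(q["th"]);o2=q["o"]
def loc(X):
    d=np.array(X[:2])-o2;c,s=np.cos(th),np.sin(th);return np.array([c*d[0]+s*d[1],-s*d[0]+c*d[1]])*1000
E
python3 - <<'E'
from h import *
import pickle
c=pickle.load(open("w1.pkl","rb"))
for n,u,v,z in[("knob",401,268,.110),("tip",510,243,.034),("markend",516,254,.034),("ball",497,384,.097),("c1",195,174,.02),("c2",516,56,.02),("c3",596,410,.02),("c4",336,485,.02)]:
    X=ptz(c,u/1.5,v/1.5,z);print(n,X.round(4),loc(X).round(1),pt(c,u/1.5,v/1.5).round(4))
save(c,'w1c.png',(290,110,400,220),6)
E
```

```text
knob [0.4932 0.026  0.11  ] [-33.9   6.7] [0.4933 0.026  0.1099]
tip [0.516  0.1056 0.034 ] [-5.6 84.6] [0.5176 0.1068 0.0284]
markend [0.5253 0.1086 0.034 ] [ 3.9 86.8] [0.5251 0.1084 0.0348]
ball [0.59   0.0682 0.097 ] [65.5 42.1] [0.5836 0.067  0.1073]
c1 [ 0.4106 -0.1069  0.02  ] [-125.7 -120.1] [ 0.4105 -0.1077  0.0181]
c2 [0.3907 0.1363 0.02  ] [-128.5  123.9] [3.891e-01 1.420e-01 2.000e-04]
c3 [0.686 0.158 0.02 ] [167.6 124.9] [0.6858 0.1579 0.0203]
c4 [ 0.7054 -0.0841  0.02  ] [ 170.  -117.9] [ 0.7071 -0.0848  0.0179]
```

View pics/w1c.png

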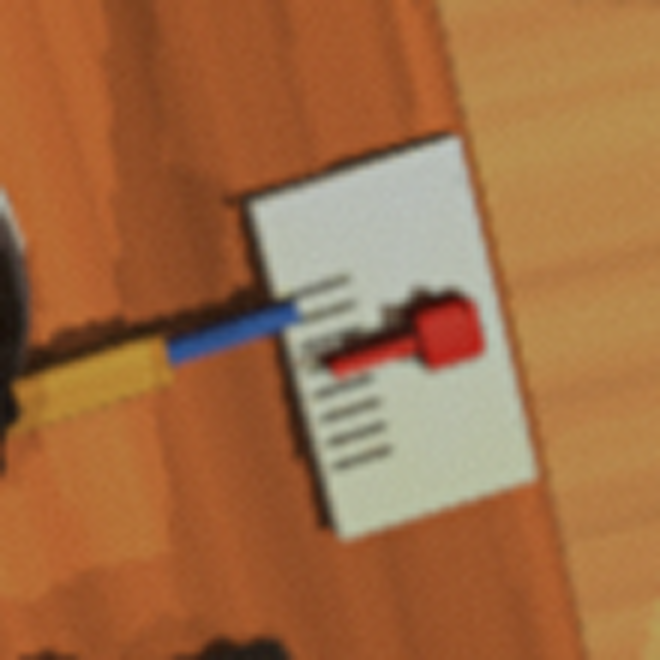

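```bash
python3 -m inch '[[[0.006,0.010,0.03],0],[[0.006,0.010,0.06],0],[[0.006,0.010,0.07],0],[[0.006,0.010,0.07],0],[[0.006,0.010,0.07],0]]' - 25; python3 -c "
from h import *
s=env.get_state();print(s['joint_pos'],s['tcp_pos'],R_tool(s).round(3))
d=np.array([.4936,.0245,.073])-s['tcp_pos'];print(R_tool(s).T@d)
c=pickle=__import__('pickle').load(open('w1.pkl','rb'))
for n,u,v in[('tip',339.3,162),('mark',345.3,171),('markc',351.7,169)]:print(n,loc(ptz(c,u,v,.034)))
"
```

```text
clock: 2.07
tcp_pos: [0.4922, 0.0265, 0.1328]
orientation: [-0.002, 0.124, 0.992, -0.001]
wrist_force: [-0.3, -0.1, 0.6]
finger_gap: 0.0852
[-0.10790565  0.19396476 -0.28921966  1.09174486 -0.00212121  0.14116786] [0.49217044 0.02645377 0.13276232] [[-0.969  0.246 -0.004]
 [ 0.247  0.969 -0.002]
 [ 0.004 -0.003 -1.   ]]
[-0.00209375 -0.00138084  0.05975873]
tip [-5.87075253 83.83937754]
mark [ 6.19033352 87.78329047]
markc [ 6.21004164 95.14635709]
```

```bash
python3 -m inch '[[[-0.002,-0.0015,0.03],0],[[-0.002,-0.0015,0.05],0],[[-0.002,-0.0015,0.06],0],[[-0.002,-0.0015,0.06],0],[[-0.002,-0.0015,0.06],0]]'; python3 -m inch '[[[0,0,0],0],[[0,0,0],0],[[0,0,0],0],[[0,0,0],0],[[0,0,0],0]]' 0.9 25;  python3 -m inch '[[[0,0,0],0],[[0,0,0],0],[[0,0,0],0],[[0,0,0],0]]'; python3 -c "
from h import *
s=env.get_state();print(s['ft_torque'],s['tcp_pos'],s['wrist_force'],s['finger_gap'])
c=shot('wrist');save(c,'w2.png',None,1.5)"
```

```text
clock: 2.48
tcp_pos: [0.4941, 0.0245, 0.0739]
orientation: [-0.002, 0.124, 0.992, -0.001]
wrist_force: [0.5, -0.7, -0.0]
finger_gap: 0.0853
clock: 2.9
tcp_pos: [0.4949, 0.0243, 0.0748]
orientation: [-0.001, 0.124, 0.992, -0.001]
wrist_force: [-0.3, 0.0, 3.0]
finger_gap: 0.0419
clock: 3.23
tcp_pos: [0.495, 0.0243, 0.0749]
orientation: [-0.001, 0.124, 0.992, -0.001]
wrist_force: [-0.1, 0.1, 3.4]
finger_gap: 0.0424
[-0.00264463  0.0820251  -0.04321715] [0.49496498 0.02427478 0.0748946 ] [-0.06703777  0.112297    3.35040968] 0.04238467276834883
```

View pics/w2.png

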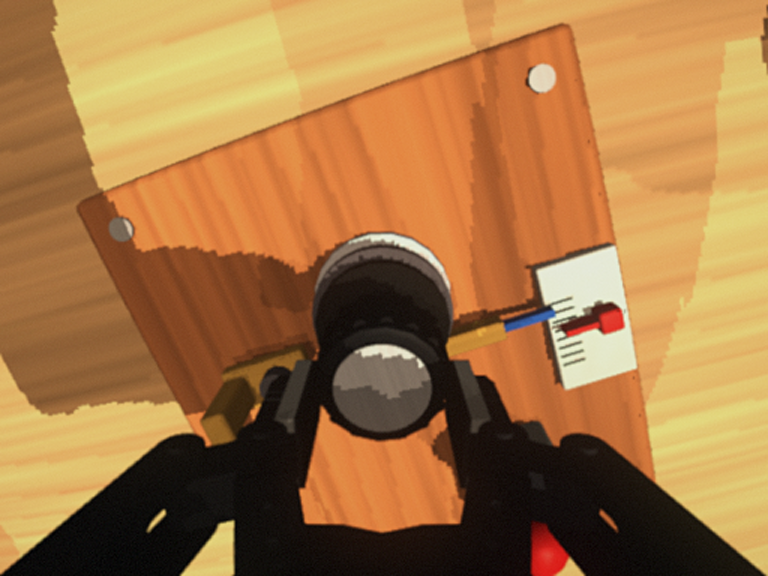

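Gripped with the knob centred (cap at (381,388)); the pointer is visible at (553,313) and the mark at (562,329). Next I'll press in small steps.

```bash
python3 -c "
from h import *
" ; for i in 1; do python3 -m inch '[[[0,0,0.002],0],[[0,0,0.002],0],[[0,0,0.002],0]]' - 60; python3 -m inch '[[[0,0,0.002],0],[[0,0,0.002],0],[[0,0,0.002],0]]'; python3 -m inch '[[[0,0,0.001],0],[[0,0,0.001],0],[[0,0,0.001],0]]'; done | grep -E 'tcp|force'
```

```text
tcp_pos: [0.4951, 0.0243, 0.0729]
wrist_force: [-1.3, 0.2, 4.9]
tcp_pos: [0.4951, 0.0243, 0.0712]
wrist_force: [-1.3, 0.6, 6.1]
tcp_pos: [0.4952, 0.0242, 0.0705]
wrist_force: [-1.3, -0.3, 7.2]
```

```bash
(python3 -m inch '[[[0,0,0.001],0],[[0,0,0.001],0],[[0,0,0.001],0]]'; python3 -m inch '[[[0,0,0.0005],0],[[0,0,0.0005],0],[[0,0,0.0005],0]]') | grep -E 'tcp|force'
```

```text
tcp_pos: [0.4952, 0.0242, 0.0699]
wrist_force: [-1.5, -0.3, 8.4]
tcp_pos: [0.4953, 0.0242, 0.0699]
wrist_force: [-2.9, -0.1, 7.2]
```

```bash
(python3 -m inch '[[[0,0,0.0012],0],[[0,0,0.0012],0],[[0,0,0.0012],0]]'; python3 -m inch '[[[0,0,0.001],0],[[0,0,0.001],0],[[0,0,0.001],0]]') | grep -E 'tcp|force'
```

```text
tcp_pos: [0.4954, 0.0242, 0.0695]
wrist_force: [-3.4, -0.3, 10.7]
tcp_pos: [0.4954, 0.0242, 0.0693]
wrist_force: [-3.2, 0.1, 11.1]
```

```bash
(python3 -m inch '[[[0.0007,0,0.0013],0],[[0.0007,0,0.0013],0],[[0.0007,0,0.0013],0]]'; python3 -m inch '[[[0.0005,0,0.0012],0],[[0.0005,0,0.0012],0],[[0.0005,0,0.0012],0]]') | grep -E 'tcp|force'
```

```text
tcp_pos: [0.4954, 0.0242, 0.0692]
wrist_force: [-2.9, -0.7, 11.1]
tcp_pos: [0.4954, 0.0242, 0.0691]
wrist_force: [-2.3, -0.1, 10.9]
```

```bash
(python3 -m inch '[[[0.0005,0,0.0017],0],[[0.0005,0,0.0017],0],[[0.0005,0,0.0017],0]]'; python3 -m inch '[[[0.0005,0,0.0017],0],[[0.0005,0,0.0017],0],[[0.0005,0,0.0017],0]]') | grep -E 'tcp|force'
```

```text
tcp_pos: [0.4956, 0.0242, 0.0688]
wrist_force: [-3.0, -0.2, 12.8]
tcp_pos: [0.4957, 0.0242, 0.0686]
wrist_force: [-3.3, 0.1, 14.2]
```

```bash
(python3 -m inch '[[[0,0,0.0018],5],[[0,0,0.0018],10],[[0,0,0.0018],15],[[0,0,0.0018],20],[[0,0,0.0018],20]]'; python3 -m inch '[[[0,0,0.0018],0],[[0,0,0.0018],0]]') | grep -E 'tcp|force|orie'
cat > gap.py <<'E'
from h import *
import sys,pickle
def gap(c,verbose=True):
    im=c["image"].astype(int);r,g,b=im[...,0],im[...,1],im[...,2]
    out={}
    for n,m in(("blue",(b>r+40)&(b>g+20)),("red",(r>110)&(g<0.3*r)&(b<0.35*r))):
        v,u=np.nonzero(m)
        if len(u)==0: print(n,"none");return
        P=np.array([loc(ptz(c,a,e,.034)) for a,e in zip(u,v)]);k=(P[:,1]>55)&(P[:,1]<115)&(abs(P[:,0])<45);out[n]=P[k]
    B=out["blue"];Rd=out["red"]
    t=B[B[:,1]>np.percentile(B[:,1],80)].mean(0)
    y0=Rd[:,1].min();L=Rd[(Rd[:,1]<y0+7)].mean(0)
    print("tip",t.round(1),"blue y",B[:,1].min().round(),B[:,1].max().round(),"n",len(B),"mark",L.round(1),len(Rd),"gap",(L[0]-t[0]).round(2))
if __name__=="__main__":
    if len(sys.argv)>1: c=pickle.load(open(sys.argv[1],"rb"))
    else: c=shot("wrist"); pickle.dump(c,open("last.pkl","wb"));s=env.get_state();print(s["clock"],s["joint_pos"][5],s["wrist_force"])
    gap(c)
E
python3 gap.py w1.pkl; python3 gap.py
```

```text
tcp_pos: [0.4956, 0.0236, 0.0682]
orientation: [0.005, 0.296, 0.955, -0.002]
wrist_force: [-5.1, -1.0, 15.7]
tcp_pos: [0.4956, 0.0235, 0.068]
orientation: [0.005, 0.296, 0.955, -0.002]
wrist_force: [-5.1, -0.6, 17.2]
tip [-6.5 81.3] blue y 60.0 84.0 n 71 mark [ 5.6 92.6] 104 gap 12.13
6.6667 0.4907907350658297 [-5.9037573   0.15752298 16.62862214]
tip [-5.8 81.2] blue y 59.0 84.0 n 203 mark [ 7.  90.9] 347 gap 12.83
```

```bash
(python3 -m inch '[[[0.0008,-0.0006,0.0015],5],[[0.0008,-0.0006,0.0015],10],[[0.0008,-0.0006,0.0015],15],[[0.0008,-0.0006,0.0015],20],[[0.0008,-0.0006,0.0015],20]]'; python3 -m inch '[[[0.0008,-0.0006,0.0014],0],[[0.0008,-0.0006,0.0014],0]]') | grep -E 'tcp|force|orie'
python3 gap.py
```

```text
tcp_pos: [0.495, 0.0231, 0.0682]
orientation: [0.006, 0.459, 0.888, -0.001]
wrist_force: [-3.8, -0.5, 17.2]
tcp_pos: [0.4949, 0.023, 0.0684]
orientation: [0.008, 0.459, 0.888, -0.001]
wrist_force: [-2.7, 0.5, 14.4]
7.3 0.8436622324098138 [-3.53451657 -0.91473222 15.05365113]
tip [-3.9 80.8] blue y 58.0 83.0 n 231 mark [ 6.4 90.6] 397 gap 10.38
```

```bash
(python3 -m inch '[[[0.0004,-0.0005,0.0016],5],[[0.0004,-0.0005,0.0016],10],[[0.0004,-0.0005,0.0016],15],[[0.0004,-0.0005,0.0016],15]]'; python3 -m inch '[[[0.0003,-0.0004,0.0016],0],[[0.0003,-0.0004,0.0016],0]]') | grep -E 'tcp|force|orie'
python3 gap.py
```

```text
tcp_pos: [0.4944, 0.0228, 0.0683]
orientation: [0.008, 0.573, 0.82, -0.0]
wrist_force: [-4.2, -0.2, 15.3]
tcp_pos: [0.4944, 0.0227, 0.0683]
orientation: [0.009, 0.573, 0.82, 0.0]
wrist_force: [-3.7, -0.2, 16.0]
7.85 1.1092262600565392 [-3.13426245 -0.13355034 14.715377  ]
tip [-0.7 80.5] blue y 58.0 83.0 n 251 mark [ 6.1 90.4] 417 gap 6.73
```

```bash
(python3 -m inch '[[[0.0002,-0.0005,0.0016],5],[[0.0002,-0.0005,0.0016],10],[[0.0002,-0.0005,0.0016],15],[[0.0002,-0.0005,0.0016],20],[[0.0002,-0.0005,0.0016],20]]'; python3 -m inch '[[[0.0002,-0.0004,0.0016],0],[[0.0002,-0.0004,0.0016],0]]') | grep -E 'tcp|force|orie'
python3 gap.py;python3 -c "
from h import *;import pickle
c=pickle.load(open('last.pkl','rb'));save(c,'w3.png',None,1.5);print(proj(c,[.526,.11,.034])*1.5)"
```

```text
tcp_pos: [0.4938, 0.0228, 0.0681]
orientation: [0.009, 0.708, 0.707, 0.002]
wrist_force: [-4.3, 1.4, 16.5]
tcp_pos: [0.4937, 0.0228, 0.0681]
orientation: [0.01, 0.708, 0.706, 0.002]
wrist_force: [-3.1, 0.1, 16.1]
8.4833 1.4621648373369045 [-3.54160261 -0.92101965 15.69152515]
tip [ 4.8 79.6] blue y 57.0 82.0 n 259 mark [ 6.  89.8] 247 gap 1.12
[461.02281786 116.76676381]
```

View pics/w3.png

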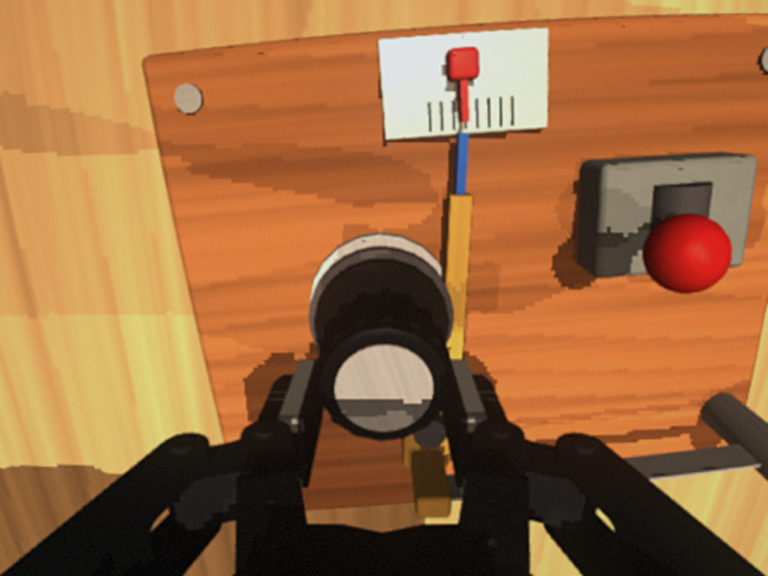

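The pointer tip (462,134) is just short of the mark's line (465,121), by about 1 mm. I'll turn 3–4° more.

```bash
(python3 -m inch '[[[0,-0.0005,0.0016],2],[[0,-0.0005,0.0016],3.5],[[0,-0.0005,0.0016],3.5],[[0,-0.0005,0.0016],3.5]]') | grep -E 'tcp|force|orie'
python3 gap.py
```

```text
tcp_pos: [0.4936, 0.0228, 0.0681]
orientation: [0.01, 0.729, 0.685, 0.003]
wrist_force: [-3.8, -0.3, 17.4]
8.8667 1.5230253464772534 [-2.90434165  0.65970625 16.60764165]
tip [ 5.8 79.3] blue y 57.0 82.0 n 256 mark [ 5.4 87.9] 209 gap -0.46
```

```bash
(python3 -m inch '[[[0,0,-0.003],0],[[0,0,-0.006],0],[[0,0,-0.006],0],[[0,0,-0.006],0]]'; python3 -m inch '[[[0,0,0],0],[[0,0,0],0],[[0,0,0],0],[[0,0,0],0],[[0,0,0],0]]' 0 25; python3 -m inch '[[[0,0,-0.03],0],[[0,0,-0.07],0],[[0,0,-0.1],0],[[0,0,-0.1],0],[[0,0,-0.1],0]]') | grep -E 'tcp|force|gap'
python3 gap.py;python3 -c "
from h import *;import pickle
c=pickle.load(open('last.pkl','rb'));save(c,'w4.png',None,1.5);s=env.get_state();print(s['tcp_pos'],R_tool(s).round(3))"
```

```text
tcp_pos: [0.4933, 0.0229, 0.074]
wrist_force: [0.2, 0.3, 4.6]
finger_gap: 0.0406
tcp_pos: [0.493, 0.023, 0.0736]
wrist_force: [-0.4, -0.0, 0.4]
finger_gap: 0.0853
tcp_pos: [0.4929, 0.024, 0.1756]
wrist_force: [-0.6, 0.4, -1.0]
finger_gap: 0.0853
10.0833 1.5250809520903268 [-0.6938154   0.07351411  0.88891831]
tip [ 5.5 79.1] blue y 57.0 81.0 n 102 mark [ 5.  91.1] 106 gap -0.48
[0.49167415 0.02407958 0.17392351] [[ 0.062  0.998  0.019]
 [ 0.998 -0.062 -0.011]
 [-0.01   0.019 -1.   ]]
```

View pics/w4.png

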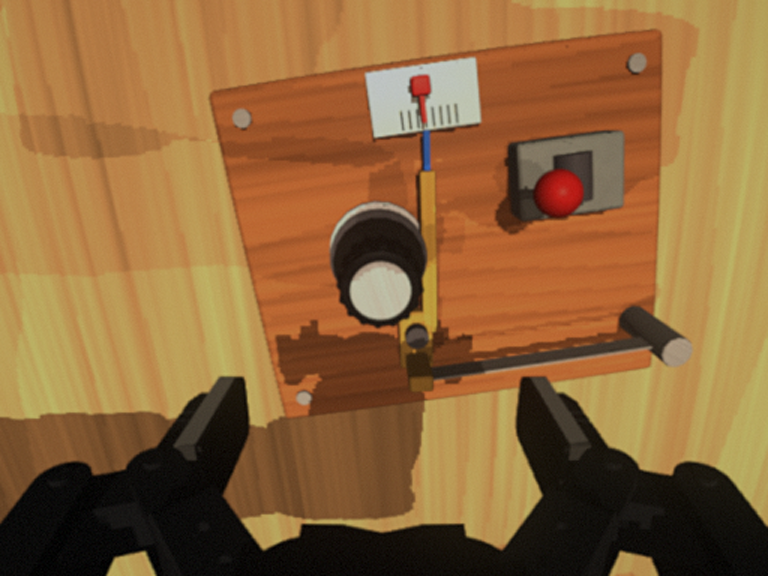

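The released pointer (428,130) stays in line with the mark (422,120), with a measured gap of −0.5 mm. Next is the lever: close the fingers and go to the knob side of the ball.

```bash
python3 -m inch '[[[0.022,0.028,0],-4],[[0.043,0.056,0],-7.6],[[0.043,0.056,0],-7.6],[[0.043,0.056,0],-7.6],[[0.043,0.056,0],-7.6]]' 1 25 | grep -E 'tcp|force|gap'
python3 -c "
from h import *
c=shot('wrist');save(c,'w5.png',None,1.5);s=env.get_state();print(s['tcp_pos'],R_tool(s).round(3),s['finger_gap'])
im=c['image'].astype(int);r,g,b=im[...,0],im[...,1],im[...,2];m=((r>100)&(g<.3*r)&(b<.35*r)).astype(np.uint8)
n,l,st,ce=cv2.connectedComponentsWithStats(m);i=1+st[1:,4].argmax();print(st[i],ce[i]*1.5,ptz(c,*ce[i],.095))"
```

```text
tcp_pos: [0.5486, 0.0635, 0.1726]
wrist_force: [-0.6, -0.7, -0.5]
finger_gap: 0.0255
[0.54859525 0.06332245 0.1731035 ] [[-0.07   0.997  0.015]
 [ 0.997  0.07  -0.012]
 [-0.013  0.014 -1.   ]] 0.01733411847114048
[292 174  29  29 672] [459.06919643 282.33035714] [0.59132126 0.06801723 0.095     ]
```

View pics/w5.png

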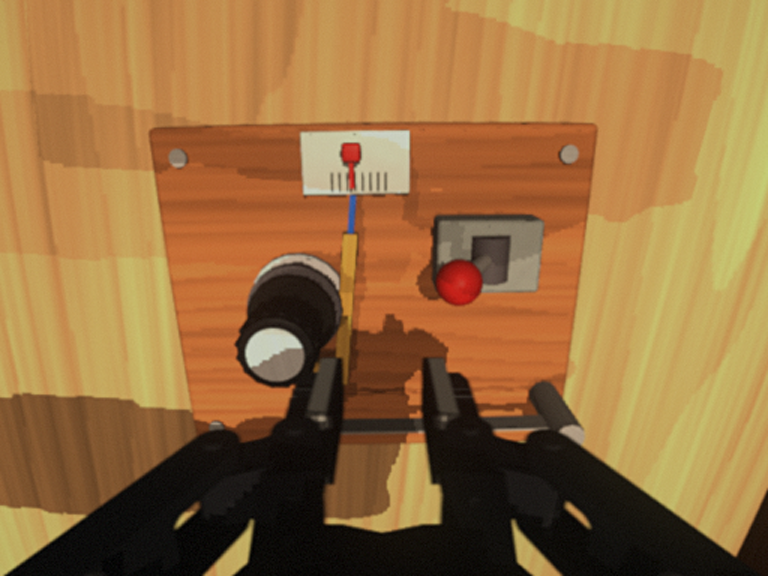

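The picture shows the pointer and mark both at column 352, and the ball at (459,282), ahead of the jaws. I'll descend and push along +y_tool.

```bash
(python3 -m inch '[[[0.002,-0.002,0.03],0],[[0.002,-0.002,0.06],0],[[0.002,-0.002,0.087],0],[[0.002,-0.002,0.087],0],[[0.002,-0.002,0.087],0]]'; python3 -m inch '[[[0,0.008,0],0],[[0,0.016,0],0],[[0,0.024,0],0],[[0,0.032,0],0],[[0,0.032,0],0]]';python3 -m inch '[[[0,0.008,0],0],[[0,0.016,0],0],[[0,0.024,0],0],[[0,0.024,0],0]]')| grep -E 'tcp|force|gap'
```

```text
tcp_pos: [0.5454, 0.0637, 0.0851]
wrist_force: [0.2, -0.2, 1.2]
finger_gap: 0.0004
tcp_pos: [0.5804, 0.0659, 0.0865]
wrist_force: [0.3, -0.5, -0.4]
finger_gap: -0.0
tcp_pos: [0.6062, 0.0675, 0.0869]
wrist_force: [0.4, 0.1, -0.1]
finger_gap: 0.0002
```

```bash
(python3 -m inch '[[[0,0.006,0],0],[[0,0.012,0],0],[[0,0.012,0],0]]'; python3 -m inch '[[[0,0.005,0],0],[[0,0.005,0],0]]';python3 -m inch '[[[0,0.004,0],0],[[0,0.004,0],0]]')| grep -E 'tcp|force'
python3 -c "
from h import *
c=shot('wrist');save(c,'w6.png',None,1.5)
im=c['image'].astype(int);r,g,b=im[...,0],im[...,1],im[...,2];m=((r>100)&(g<.3*r)&(b<.35*r)).astype(np.uint8)
n,l,st,ce=cv2.connectedComponentsWithStats(m);i=1+st[1:,4].argmax();print(st[i],ce[i]*1.5,ptz(c,*ce[i],.095))"
```

```text
tcp_pos: [0.6195, 0.0684, 0.0872]
wrist_force: [0.2, 0.2, 0.1]
tcp_pos: [0.6254, 0.0686, 0.0872]
wrist_force: [1.0, -0.5, 0.2]
tcp_pos: [0.6301, 0.0689, 0.0873]
wrist_force: [0.8, -0.1, 0.5]
[ 165  215   43   43 1412] [278.63562323 353.74291785] [0.59006099 0.06768163 0.095     ]
```

View pics/w6.png

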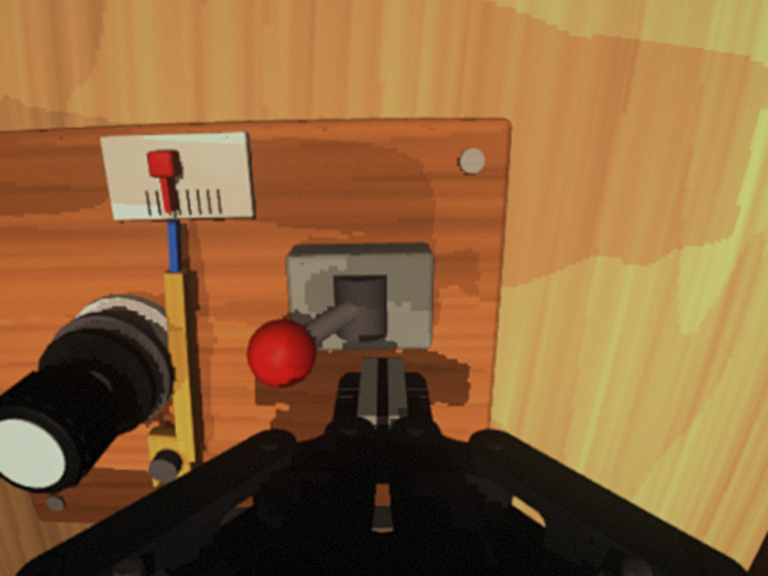

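The ball (282,352) hasn't moved: the fingers (382,375) passed it without contact. I'll check the depths.

```bash
python3 -c "
from h import *
c=shot('wrist');s=env.get_state();print(s['tcp_pos'],R_tool(s).round(3),'tcp proj',proj(c,s['tcp_pos'])*1.5)
for n,u,v in[('ball',282,352),('balltop',282,325),('fing',382,365),('fing',372,365),('fing2',382,400),('block',310,265),('block2',400,262),('board',450,400),('knobtop',30,455),('fing side',350,385)]:
  print(n,pt(c,u/1.5,v/1.5).round(4))
t=shot('top');import pickle;pickle.dump(t,open('top2.pkl','wb'))
im=t['image'].astype(int);r,g,b=im[...,0],im[...,1],im[...,2];m=((r>100)&(g<.3*r)&(b<.35*r)).astype(np.uint8)
n,l,st,ce=cv2.connectedComponentsWithStats(m)
for i in range(1,n):
  if st[i,4]>5: print(st[i],ce[i]*1.5,ptz(t,*ce[i],.095),pt(t,*ce[i]))
save(t,'t2.png',(190,100,300,220),6)
"
```

```text
[0.62942518 0.0689721  0.08728762] [[-0.069  0.997  0.018]
 [ 0.998  0.069 -0.012]
 [-0.013  0.017 -1.   ]] tcp proj [383.04961424 347.63933304]
ball [0.5929 0.074  0.1057]
balltop [0.5915 0.081  0.098 ]
fing [0.6275 0.081  0.1243]
fing [0.6244 0.0808 0.1242]
fing2 [0.6271 0.0817 0.1455]
block [0.5948 0.0884 0.0444]
block2 [0.6366 0.0924 0.044 ]
board [0.6745 0.0039 0.0187]
knobtop [0.4944 0.0246 0.1104]
fing side [0.6179 0.0763 0.1294]
```

View pics/t2.png

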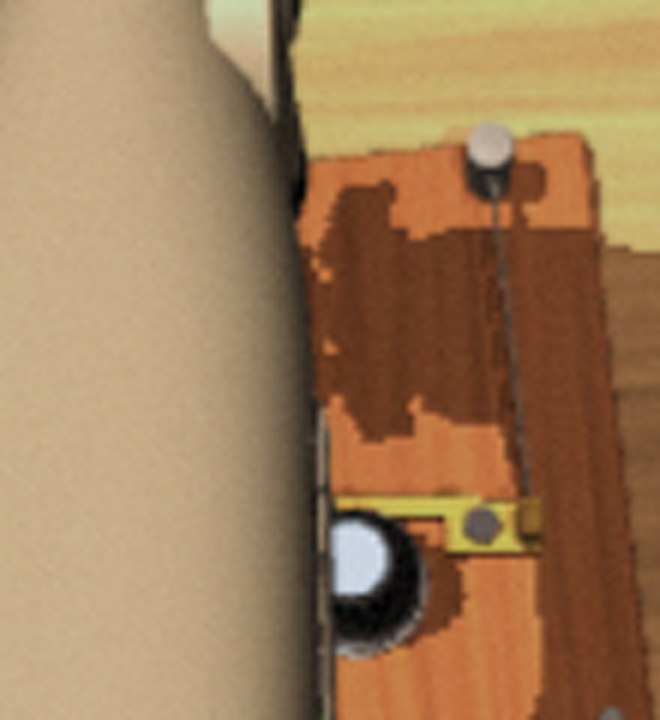

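```bash
python3 -c "
from h import *
c=shot('wrist');s=env.get_state();Rt=R_tool(s)
for v in range(345,440,6):
  print(v,*[ (Rt.T@(pt(c,u/1.5,v/1.5)-s['tcp_pos'])*1000).round(0) for u in(365,375,390)])
"
```

```text
345 [-19.  -9.  43.] [-19.  -4.  43.] [-19.   3.  43.]
351 [-34. -10.  68.] [-34.  -4.  68.] [-34.   4.  67.]
357 [ 12.  -6. -31.] [ 12.  -3. -33.] [ 12.   2. -33.]
363 [ 12.  -6. -37.] [ 11.  -3. -35.] [ 12.   2. -36.]
369 [ 11.  -6. -39.] [ 12.  -3. -39.] [ 12.   2. -39.]
375 [ 12.  -6. -43.] [ 12.  -3. -44.] [ 12.   2. -44.]
381 [ 11.  -6. -46.] [ 12.  -3. -48.] [ 11.   2. -47.]
387 [ 11.  -6. -50.] [ 12.  -3. -51.] [ 12.   2. -51.]
393 [ 12.  -5. -54.] [ 11.  -3. -53.] [ 11.   2. -53.]
399 [ 12.  -5. -57.] [ 11.  -3. -56.] [ 12.   2. -58.]
405 [ 11.  -5. -59.] [ 12.  -3. -60.] [ 12.   1. -61.]
411 [ 12.  -5. -63.] [ 11.  -2. -62.] [ 12.   1. -63.]
417 [ 11.  -5. -64.] [ 12.  -2. -65.] [ 11.   1. -65.]
423 [ 12.  -5. -69.] [  9.  -2. -65.] [  9.   1. -65.]
429 [ 13.  -5. -72.] [  8.  -2. -66.] [ 13.   1. -72.]
435 [ 13.  -5. -75.] [  8.  -2. -68.] [ 11.   1. -72.]
```

The visible shut fingertips end about 30 mm behind the TCP (z ≈ 0.118), so they passed over the ball. I'll retrace that free path and go 30 mm lower.

```bash
(python3 -m inch '[[[0,-0.03,0],0],[[0,-0.06,0],0],[[0,-0.075,0],0],[[0,-0.075,0],0],[[0,-0.075,0],0]]'; python3 -m inch '[[[0,0,0.015],0],[[0,0,0.03],0],[[0,0,0.03],0],[[0,0,0.03],0]]';python3 -m inch '[[[0,0.007,0],0],[[0,0.014,0],0],[[0,0.021,0],0],[[0,0.028,0],0],[[0,0.028,0],0]]')| grep -E 'tcp|force|gap'
```

```text
tcp_pos: [0.5542, 0.0638, 0.0865]
wrist_force: [0.8, -0.3, 0.4]
finger_gap: 0.0001
tcp_pos: [0.5552, 0.0635, 0.056]
wrist_force: [-0.1, -0.7, 0.7]
finger_gap: 0.0002
tcp_pos: [0.5857, 0.0654, 0.057]
wrist_force: [1.5, -0.1, -0.8]
finger_gap: 0.0001
```

```bash
cat > ball.py <<'E'
from h import *
import pickle
c=shot('wrist');pickle.dump(c,open("last.pkl","wb"));s=env.get_state()
im=c['image'].astype(int);r,g,b=im[...,0],im[...,1],im[...,2];m=((r>100)&(g<.3*r)&(b<.35*r)).astype(np.uint8)
n,l,st,ce=cv2.connectedComponentsWithStats(m);i=1+st[1:,4].argmax();print(s['tcp_pos'],s['wrist_force'],st[i],ce[i]*1.5,ptz(c,*ce[i],.1))
E
python3 ball.py
```

```text
[0.58486648 0.06539098 0.0567823 ] [ 0.41534175  0.95077218 -0.27643146] [ 288  244   53   36 1363] [472.58804109 393.00110051] [0.61168416 0.07258118 0.1       ]
```

```bash
(python3 -m inch '[[[0,0.007,0],0],[[0,0.014,0],0],[[0,0.021,0],0],[[0,0.028,0],0],[[0,0.028,0],0]]';python3 -m inch '[[[0,0.006,0],0],[[0,0.010,0],0],[[0,0.010,0],0]]')| grep -E 'tcp|force'; python3 ball.py
```

```text
tcp_pos: [0.6147, 0.0673, 0.0572]
wrist_force: [-0.3, 0.2, 0.1]
tcp_pos: [0.624, 0.068, 0.0569]
wrist_force: [-3.2, -0.8, 1.3]
[0.62404406 0.06797745 0.0570361 ] [-2.5008604  -0.37876443  0.755026  ] [ 286  237   50   40 1392] [466.22521552 384.1637931 ] [0.64761215 0.0782159  0.1       ]
```

Force is building against the stop, so I'll push slightly further, then back off, rise and look.

```bash
(python3 -m inch '[[[0,0.003,0],0],[[0,0.003,0],0],[[0,0.003,0],0]]';python3 -m inch '[[[0,0.003,0],0],[[0,0.003,0],0],[[0,0.003,0],0]]';python3 -m inch '[[[0,0.003,0],0],[[0,0.003,0],0]]')| grep -E 'tcp|force'; python3 ball.py
```

```text
tcp_pos: [0.6243, 0.068, 0.0569]
wrist_force: [-8.9, -1.2, 5.6]
tcp_pos: [0.6241, 0.068, 0.0568]
wrist_force: [-9.6, -1.5, 6.8]
tcp_pos: [0.6239, 0.0679, 0.0569]
wrist_force: [-11.6, -0.6, 6.5]
[0.62394087 0.06795506 0.05693894] [-11.32353279  -1.22611996   6.39290612] [ 286  238   49   36 1345] [465.08810409 383.97434944] [0.64774767 0.07858499 0.1       ]
```

Firm stop. Back off, then lift well clear.

```bash
(python3 -m inch '[[[0,-0.006,0],0],[[0,-0.012,0],0],[[0,-0.015,0],0],[[0,-0.015,0],0]]';python3 -m inch '[[[0,0,-0.03],0],[[0,0,-0.07],0],[[0,-0.02,-0.1],0],[[0,-0.04,-0.12],0],[[0,-0.04,-0.12],0]]';python3 -m inch '[[[0,0,0],0],[[0,0,0],0]]')| grep -E 'tcp|force'; python3 ball.py; python3 gap.py last.pkl; python3 -c "
from h import *
import pickle
save(pickle.load(open('last.pkl','rb')),'w7.png',None,1.5)"
```

```text
tcp_pos: [0.6088, 0.067, 0.0571]
wrist_force: [0.5, -0.2, 0.1]
tcp_pos: [0.5689, 0.066, 0.1827]
wrist_force: [0.1, 0.5, 0.6]
tcp_pos: [0.5699, 0.066, 0.1835]
wrist_force: [-0.3, -0.1, -0.5]
[0.56951873 0.06599077 0.18244277] [ 0.54867264 -0.47389983 -0.11752702] [333 171  27  28 594] [519.07323232 276.31818182] [0.64746568 0.07414365 0.1       ]
tip [ 5.8 78.9] blue y 57.0 82.0 n 84 mark [ 5.3 91. ] 152 gap -0.46
```

View pics/w7.png

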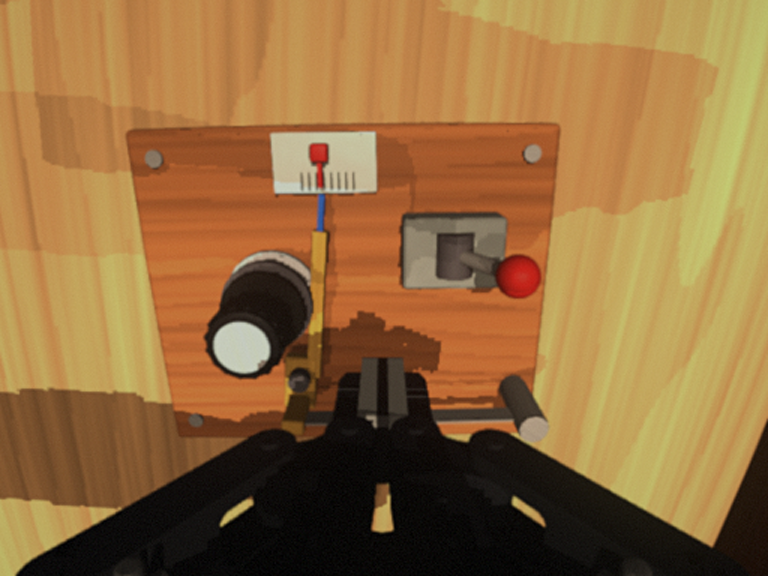

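The lever leans fully over to +x, with the ball at (519,276), about 57 mm along. The pointer (321,194) is in line with the mark (320,187), and the arm is clear. I'm handing in.

```bash
python3 -c "
from workcell import env
print(env.get_state()['clock']);print(env.hand_in())"
```

```text
16.1167
the job is handed in; nothing more can be done
None
```

The blade is tensioned to the set mark, the lock lever is fully over, and the job was handed in at 16 s of the 67 s allowed.

- **Tensioning:** I gripped the knob and pressed until the clutch bit, keeping the push at about 14 to 17.4 N. I turned it about 78° clockwise in one grip. I then let it spring up and let go.
- **Pointer:** The last camera check, with the arm clear, put it about 0.5 mm past the mark. That is within the measuring accuracy. The mark itself stayed in place, as far as the images show.
- **Lock lever:** The ball moved about 57 mm in +x and met a firm stop at about 11 N. It stayed there after I backed off.
- **Hand-in:** The robot was touching nothing, and I had moved nothing near the crockery.

**What disagreed:**
- My first pass at the lever missed. The shut fingertips showed about 30 mm behind the stated TCP in the wrist depth image, so they went over the ball without touching it. A second pass 30 mm lower worked.
- For the same reason, the knob was probably held only near its top edge. It still turned without visible slip.
- The board position from the top camera and the knob position from the wrist camera differed by about 5 mm in y. This did not affect the result.
- I took 11 pictures, one over the budget of 10.

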